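Build the sieve stack on the shaker

TASK

Build the sieve stack on the shaker one piece at a time from the bottom up: the blue (finest) sieve into the steel pan, the yellow sieve into the blue, the red sieve into the yellow, and last the violet lid with the black knob on the red, each fully seated and level before the next. Leave the green sieve, the amber bottle, the specimen jar and the petri dish where they stand.

Things in the scene. Friction and masses are not known exactly. Their poses are not given: they have to be found in the camera images.
- shaker: Target, fixed; place varies. Grey round shaker base, 120 mm diameter, 44 mm tall; on its middle a black rubber disc (72 mm) and a fixed open steel pan: 60 mm outside, 53 inside diameter, rim 70 mm above the origin, 18 mm deep. Origin: centre of the base's underside, on the bench; z up. A sieve seated in the pan has its origin 62 mm above this one.
- blue_sieve: Loose round sieve, blue wall, finest mesh, 40 mm tall, 70 g. Origin: centre of underside; z up. Lowest 8 mm: foot tapering from 46 to 40 mm diameter at the bottom; it drops into the rim below till wall rests on wall (origin 8 mm under that rim). Wall at 8-40 mm: 60 mm outside, 53 inside, open top, floor at 12. Walls end up flush: hold it by the upper wall, fingertips clear of the piece below.
- yellow_sieve: Loose round sieve, yellow wall, medium mesh, 40 mm tall, 70 g. Origin: centre of underside; z up. Lowest 8 mm: foot tapering from 46 to 40 mm diameter at the bottom; it drops into the rim below till wall rests on wall (origin 8 mm under that rim). Wall at 8-40 mm: 60 mm outside, 53 inside, open top, floor at 12. Walls end up flush: hold it by the upper wall, fingertips clear of the piece below.
- red_sieve: Loose round sieve, red wall, coarsest mesh, 40 mm tall, 70 g. Origin: centre of underside; z up. Lowest 8 mm: foot tapering from 46 to 40 mm diameter at the bottom; it drops into the rim below till wall rests on wall (origin 8 mm under that rim). Wall at 8-40 mm: 60 mm outside, 53 inside, open top, floor at 12. Walls end up flush: hold it by the upper wall, fingertips clear of the piece below.
- lid: Loose lid, 60 g: violet disc, 60 mm diameter, at 8-15 mm above the origin; upright round black knob on its middle, 22 mm diameter, at 15-43 mm; below the disc a foot like the sieves' (0-8 mm, 40 to 46 mm diameter) that drops into the top sieve till the disc rests on its rim (origin 8 mm under that rim). Origin: centre of underside; z up. Take it by the knob.
- green_sieve: Spare loose sieve with a green wall, same shape and size as the others (60 mm diameter, 40 mm tall); leave it alone. Origin: centre of the underside.
- stain_bottle: Bystander: loose amber bottle with white cap, 42 mm diameter, 85 mm tall. Origin: centre of the underside.
- specimen_jar: Bystander: loose clear jar with orange cap, 44 mm diameter, 55 mm tall. Origin: centre of the underside.
- petri_dish: Bystander: loose flat dish with pink contents, 58 mm diameter, 12 mm tall. Origin: centre of the underside.

How it is judged:
By the outcome, as a careful person would: the job done as asked, in the order asked, and still so for the second after the job is handed in, with the robot touching nothing.
It also fails if it takes over 109 s, if anything falls off the work surface, if the arm or the gripper's body presses on something with over 40 N, if the wrist force passes 120 N, or if a joint passes its speed limit or range.

ROBOT

A 7-joint arm with a two-finger parallel gripper is mounted at the origin on the work surface. World frame = base frame: x ahead of the robot, y to its left, z up, the work surface at z = 0. Lengths are in m, angles in degrees, forces in N, time in s.
With the tool pointing down it reaches from about 0.375 to 0.925 m from the base axis. Payload 3.1 kg.
Tool frame: the origin (TCP) lies on the centre line of the jaws, within the pads' length; the fingertips stand ahead of it and the grasp point (between the pads) lies 2 mm behind it (tips_ahead is the z of the fingertips in the tool frame, in m); z points along the fingers, y is the direction in which the jaws open and shut (so a half turn about z gives the same grasp; the last joint's range is limited). The gripper opens to 85 mm and grips with 20 to 120 N. Pads are 22 mm wide; open, the fingers measure 114 mm over their backs; the gripper's body (76 mm by 85 mm) begins 54 mm behind the grasp point. The pads swing forward as they close: fully open they stand 13 mm farther back than shut.
Start: joints at [63.209, 21.939, 2.515, 91.553, -1.026, 66.532, -2.859], TCP at [0.235, -0.606, 0.217] pointing down, gripper open.
Joint ranges: [-149.38, 149.38], [-23.57, 123.04], [-84.95, 90], [0, 143.3], [-89.99, 269.99], [3.08, 112.72], [-163.45, 163.45]. Speed limits (degrees/s): [159.86, 159.86, 180, 180, 180, 180, 180].

INTERFACE

Orientations are given as a 3x3 rotation matrix whose columns are the frame's x, y, z axes.
In Python, from plant import * gives the robot as it stands.
- The arm moves only by the shell command python3 -m pendant 'ROWS' [OPENING]. ROWS is JSON, a list of rows, each a list of 2 entries, a list of its own where there are three numbers: the shift along the tool's x, y, z in m, then the turn, a rotation vector about the tool's x, y, z in degrees. In form: [[[x, y, z], [rx, ry, rz]], ...]. A call has 1 to 10 rows; each row shifts and turns the commanded pose from where the row before left it, along the tool's axes as they then stand; what a row does not reach is not made up. A row lasts 1/8 s, in which the tool goes at most 62.5 mm and 10.7 degrees, less where a joint would pass 70% of its speed; a pose out of reach is approached as far as the arm can. A call with a gripper value outside its range is refused whole. OPENING is the closure, from 0 (fully open) to 1 (shut), set as the call begins (- or left out, the last holds). The fingers move at their own pace and stop on an object; the grip force is fixed at half the most. Time passes only in rows, so rows that do not move let the fingers close. It gives the time, the measured TCP pose, the force and the opening at its end, in the units of the state.
- read_state(): the state, without advancing time (a new reading comes with each control period).
- capture(name): name is "side" or "top" or "wrist"; returns (picture, depth): 420x560x3 uint8, red, green, blue; 420x560 float32, m along the optical axis (not along the pixel's ray), 0 where there is no reading.
- get_calibration(name): a dict with "mtx" (3x3 intrinsics, pixels), "R" (3x3) and "t" (3): a world point X has camera coordinates R X + t. Camera axes: x right, y down, z forward; pixel columns grow to the right and rows downward; lengths in m; the calibration is good to about 2 mm. A picture is of the moment at which its call begins: read the wrist's pose just before it. get_calibration takes no time and is no camera call; for the wrist camera it gives the pose at the moment of the call.
- sign_off(): hands the job in, once; it reports no verdict.
The state is a dict: "time": time; "q": joint angles; "dq": joint speeds; "effort": joint torques, N m; "eef_pos": TCP position; "eef_rot": TCP orientation; "force": force on the tool from outside, world axes, zero at the start; "moment": the same for the moment, N m; "gripper_width": opening from 0.0 (shut) to 1.0 (fully open).
Only numpy, scipy, OpenCV 4.12 (cv2) and the standard library are available. Lean on these libraries where they do the work, as an engineer would, in place of code of your own. Each camera call takes 0.05 s, during which the arm holds its last target. There are 200 camera calls.

## Working session

There is one attempt and no reset: what is moved stays moved. The work goes in short steps, Python scripts to look and compute and a shell command to move; the robot and the scene stay as the last step left them, time stands still between calls to the robot, and variables do not carry over. Pictures are saved under pics/ and viewed, about 12 in all and at most 16, crops included, and the job is handed in when it is done.

```bash
ls; mkdir -p pics
python3 - <<'E'
from plant import *
import cv2,numpy as np
s=read_state();print(s)
for n in("top","side"):
    p,d=capture(n);cv2.imwrite(f"pics/{n}0.png",p[:,:,::-1]);np.savez(f"{n}0.npz",p=p,d=d)
    c=get_calibration(n);print(n,c)
E
```

```text
pics
{'time': 0.0, 'q': array([63.21068643, 21.99295606,  2.51064766, 91.65008393, -1.02652538,
       66.53183635, -2.85866008]), 'dq': array([ 0.00185006, -0.09865097,  0.00859201, -0.06140149,  0.02953234,
       -0.02085887,  0.01977709]), 'effort': array([-9.32271178e-05, -4.33456671e+01,  1.02499232e+00, -2.49514031e+01,
        1.07398548e-02,  1.14523829e-02, -2.43545983e-06]), 'eef_pos': array([ 0.23455219, -0.60514122,  0.21566754]), 'eef_rot': array([[ 9.32379551e-01,  3.61479206e-01, -1.07518561e-03],
       [ 3.61480785e-01, -9.32376385e-01,  2.43297863e-03],
       [-1.23006485e-04, -2.65711846e-03, -9.99996462e-01]]), 'force': array([ 0.06120811, -0.28794299, -0.04580401]), 'moment': array([ 0.0321986 , -0.01556806, -0.02244468]), 'gripper_width': 0.9987235602384987}
top {'mtx': array([[505.23508864,   0.        , 293.8391803 ],
       [  0.        , 505.23508864, 210.81960865],
       [  0.        ,   0.        ,   1.        ]]), 'R': array([[-0.02282923, -0.99964403,  0.01380751],
       [-0.98224904,  0.01985558, -0.18652771],
       [ 0.18618716, -0.0178207 , -0.98235267]]), 't': array([1.05763736e-03, 5.20593062e-01, 1.23055317e+00])}
side {'mtx': array([[396.42479002,   0.        , 276.57195084],
       [  0.        , 396.42479002, 202.9290158 ],
       [  0.        ,   0.        ,   1.        ]]), 'R': array([[-0.9763769 , -0.21553523,  0.01525501],
       [-0.14522353,  0.602308  , -0.7849428 ],
       [ 0.15999461, -0.7686154 , -0.6193804 ]]), 't': array([0.52164073, 0.11549005, 0.82593311])}
```

View pics/top0.png

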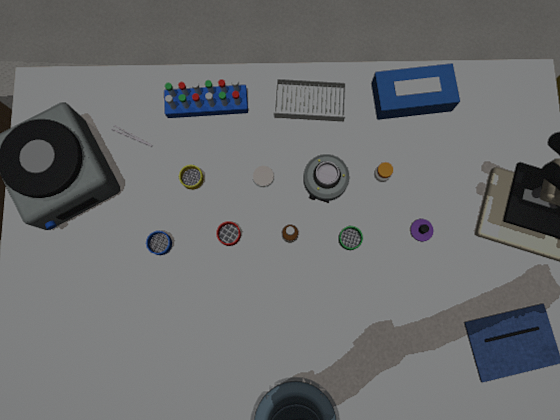

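View pics/side0.png

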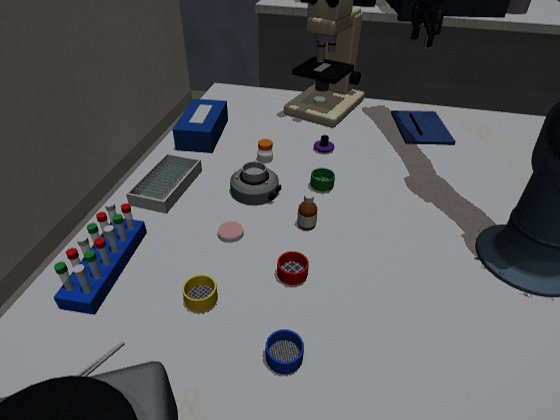

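Top view: blue (160,242), yellow (191,177), red (229,233), lid (422,230), pan (326,175), green (350,238), bottle (290,232). The side view shows the same layout.

```bash
cat > h.py <<'E'
from plant import *
import plant,cv2,numpy as np
HSV={'blue':((108,100,40),(125,255,255)),'yellow':((22,110,50),(34,255,255)),'red':((0,130,40),(6,255,255)),'violet':((130,80,40),(150,255,255)),'green':((55,100,40),(85,255,255))}
def ray(c,uv):
    uv=np.atleast_2d(uv).astype(float); d=np.c_[uv,np.ones(len(uv))]@np.linalg.inv(c['mtx']).T
    return -c['R'].T@c['t'], d@c['R']
def plane(c,uv,z):
    o,d=ray(c,uv); return (o+d*((z-o[2])/d[:,2])[:,None])
def blob(p,col,roi=None):
    m=cv2.inRange(cv2.cvtColor(p,cv2.COLOR_RGB2HSV),*HSV[col])
    if roi is not None:
        k=np.zeros_like(m);k[roi[1]:roi[3],roi[0]:roi[2]]=255;m&=k
    return m
def pts(c,d,m):
    v,u=np.nonzero((m>0)&(d>0)); o,r=ray(c,np.c_[u,v]); return o+r*d[v,u][:,None]
def circ(xy):
    A=np.c_[2*xy,np.ones(len(xy))];s=np.linalg.lstsq(A,(xy**2).sum(1),rcond=None)[0]
    return s[:2],np.sqrt(s[2]+s[:2]@s[:2])
def rim(c,d,m,band=.006):
    "top rim: outer outline of points near top height"
    P=pts(c,d,m);h=np.percentile(P[:,2],90);T=P[abs(P[:,2]-h)<band]
    (x,y),r=cv2.minEnclosingCircle(T[:,:2].astype(np.float32)); return x,y,r,h,circ(T[:,:2]),len(T)
E
python3 - <<'E'
from h import *
print([n for n in dir(plant) if not n.startswith('_')], getattr(plant,'tips_ahead',None))
R={'blue':{'top':(140,225,180,262),'side':(260,325,310,375)},'yellow':{'top':(172,160,212,195),'side':(178,270,225,312)},
'red':{'top':(210,215,250,250),'side':(270,245,315,290)},'violet':{'top':(402,212,442,248),'side':(305,130,340,158)},'green':{'top':(330,220,370,255),'side':(305,165,340,195)}}
for n in('top','side'):
    z=np.load(n+'0.npz');c=get_calibration(n)
    for k in R: print(n,k,np.round(rim(c,z['d'],blob(z['p'],k,R[k][n]))[:4],4),len(pts(c,z['d'],blob(z['p'],k,R[k][n]))))
    roi={'top':(295,145,360,210),'side':(225,150,290,205)}[n]
    m=np.zeros((420,560),np.uint8);m[roi[1]:roi[3],roi[0]:roi[2]]=255
    P=pts(c,z['d'],m);P=P[(P[:,2]>.058)];h=np.percentile(P[:,2],90);T=P[P[:,2]>h-.006]
    print('pan',cv2.minEnclosingCircle(T[:,:2].astype(np.float32)),h,circ(T[:,:2]))
E
```

```text
['IKError', 'capture', 'get_calibration', 'read_state', 'sign_off', 'tips_ahead'] 0.017
top blue [0.4496 0.3336 0.0297 0.0432] 128
top yellow [0.6202 0.2555 0.0296 0.0425] 158
top red [0.4693 0.1575 0.0291 0.0432] 113
top violet [ 0.4699 -0.3399  0.0295  0.0201] 323
top green [ 0.4518 -0.1515  0.0294  0.0434] 108
pan ((0.6138812303543091, -0.09607763588428497), 0.03054865635931492) 0.07337327015505153 (array([ 0.61409742, -0.09530876]), np.float64(0.028172839589181896))
side blue [0.4488 0.3356 0.0301 0.0401] 812
side yellow [0.6188 0.2563 0.0302 0.0397] 767
side red [0.4692 0.1598 0.0302 0.0398] 527
side violet [ 0.4682 -0.3381  0.0294  0.0171] 130
side green [ 0.4513 -0.1509  0.0299  0.0407] 149
pan ((0.6134117841720581, -0.09445436298847198), 0.030837256461381912) 0.0705686959317941 (array([ 0.61276114, -0.09491105]), np.float64(0.027726379791633726))
```

```bash
python3 -m pendant '[[[0,0,0],[0,0,10.6]],[[0,0,0],[0,0,10.6]],[[0.035,-0.05,0],[0,0,0]],[[0.035,-0.05,0],[0,0,0]],[[0.035,-0.05,0],[0,0,0]],[[0.035,-0.05,0],[0,0,0]],[[0.035,-0.05,0],[0,0,0]],[[0.03,-0.05,0],[0,0,0]],[[0.03,-0.05,0],[0,0,0]],[[0,-0.05,0],[0,0,0]]]' 0
```

```text
time: 1.35
eef_pos: [0.4721, -0.2031, 0.2169]
eef_rot: [[1.0, 0.003, 0.001], [0.003, -1.0, 0.001], [0.001, -0.001, -1.0]]
force: [0.2, 0.4, 0.4]
gripper_width: 1.0
```

```bash
python3 -m pendant '[[[-0.002,-0.053,0],[0,0,0]],[[-0.002,-0.053,0],[0,0,0]],[[-0.002,-0.053,0],[0,0,0]],[[-0.002,-0.053,0],[0,0,0]],[[-0.002,-0.053,0],[0,0,0]],[[-0.002,-0.053,0],[0,0,0]],[[-0.002,-0.053,0],[0,0,0]],[[-0.002,-0.053,0],[0,0,0]],[[-0.002,-0.053,0],[0,0,0]],[[-0.002,-0.053,0],[0,0,0]]]'
python3 -m pendant '[[[0,0,0],[0,0,0]],[[0,0,0],[0,0,0]]]'
cat > w.py <<'E'
import sys
from h import *
c=get_calibration('wrist');s=read_state();p,d=capture('wrist');col,name=sys.argv[1:3]
cv2.imwrite(f'pics/{name}.png',p[:,:,::-1]);np.savez(name+'.npz',p=p,d=d)
m=blob(p,col);n,l,st,_=cv2.connectedComponentsWithStats(m);m=((l==1+st[1:,4].argmax())*255).astype(np.uint8)
print(st[1:,4].max(),s['eef_pos'].round(4),'rim',[np.round(x,4) if not isinstance(x,tuple) else x for x in rim(c,d,m)])
E
python3 w.py blue w1
```

```text
time: 2.6
eef_pos: [0.4498, 0.325, 0.2166]
eef_rot: [[1.0, -0.001, -0.0], [-0.001, -1.0, -0.001], [-0.0, 0.001, -1.0]]
force: [1.3, -0.7, -0.3]
gripper_width: 1.001
time: 2.85
eef_pos: [0.4498, 0.3231, 0.2164]
eef_rot: [[1.0, 0.0, -0.001], [0.0, -1.0, -0.002], [-0.001, 0.002, -1.0]]
force: [1.1, -0.5, -0.0]
gripper_width: 0.997
548 [0.4498 0.3231 0.2164] rim [np.float64(0.4488), np.float64(0.3358), np.float64(0.0293), np.float64(0.0408), (array([0.44883744, 0.33578021]), np.float64(0.027705317814548783)), np.int64(411)]
```

View pics/w1.png

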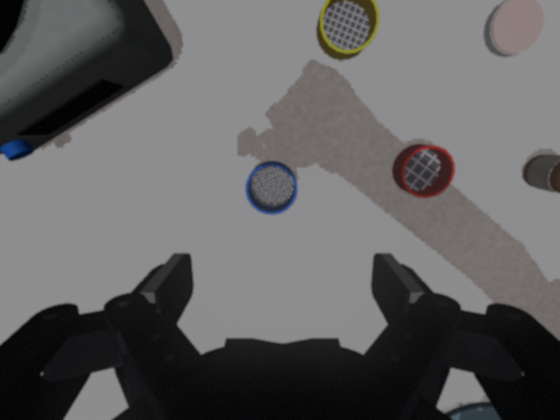

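Wrist view: blue at (272,187), jaws pointing either side; agrees with the other views within 1–2 mm.

```bash
python3 -m pendant '[[[-0.001,-0.0125,0],[0,0,0]],[[0,0,0.045],[0,0,0]],[[0,0,0.045],[0,0,0]],[[0,0,0.045],[0,0,0]],[[0,0,0.03],[0,0,0]],[[0,0,0.015],[0,0,0]],[[0,0,0.005],[0,0,0]],[[0,0,0],[0,0,0]]]'
python3 w.py blue w2
```

```text
time: 3.9
eef_pos: [0.4499, 0.337, 0.033]
eef_rot: [[1.0, -0.001, 0.001], [-0.001, -1.0, 0.001], [0.001, -0.001, -1.0]]
force: [0.3, 0.9, 0.0]
gripper_width: 0.998
4461 [0.4499 0.337  0.033 ] rim [np.float64(0.4487), np.float64(0.3363), np.float64(0.0298), np.float64(0.0403), (array([0.44902845, 0.33593051]), np.float64(0.02765972213853527)), np.int64(2282)]
```

View pics/w2.png

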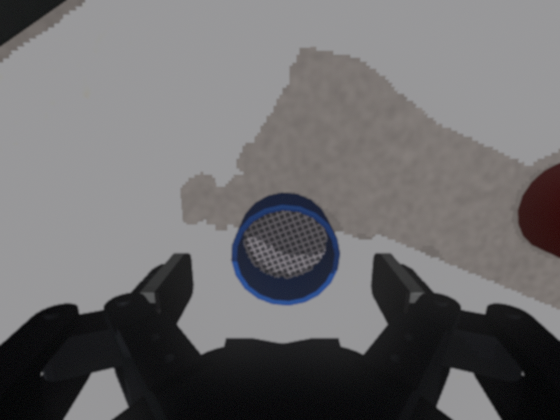

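Blue rim at (286,255), centred between the jaws. Close and lift.

```bash
python3 -m pendant '[[[-0.001,0.001,0],[0,0,0]],[[0,0,0],[0,0,0]],[[0,0,0],[0,0,0]],[[0,0,0],[0,0,0]],[[0,0,0],[0,0,0]]]' 1
python3 -m pendant '[[[0,0,-0.02],[0,0,0]],[[0,0,-0.03],[0,0,0]],[[0,0,-0.05],[0,0,0]],[[0,0,-0.05],[0,0,0]],[[0,0,-0.03],[0,0,0]],[[0,0,0],[0,0,0]]]'
python3 w.py blue w3
```

```text
time: 4.58
eef_pos: [0.4481, 0.3354, 0.0321]
eef_rot: [[1.0, -0.0, -0.0], [-0.0, -1.0, 0.0], [-0.0, -0.0, -1.0]]
force: [-0.2, 1.0, 1.0]
gripper_width: 0.003
time: 5.32
eef_pos: [0.4499, 0.3375, 0.2168]
eef_rot: [[1.0, 0.0, 0.007], [0.0, -1.0, 0.005], [0.007, -0.005, -1.0]]
force: [-0.5, -0.3, 0.5]
gripper_width: 0.001
506 [0.4499 0.3375 0.2168] rim [np.float64(0.449), np.float64(0.336), np.float64(0.0293), np.float64(0.0409), (array([0.44889078, 0.33596543]), np.float64(0.027689024696324616)), np.int64(395)]
```

View pics/w3.png

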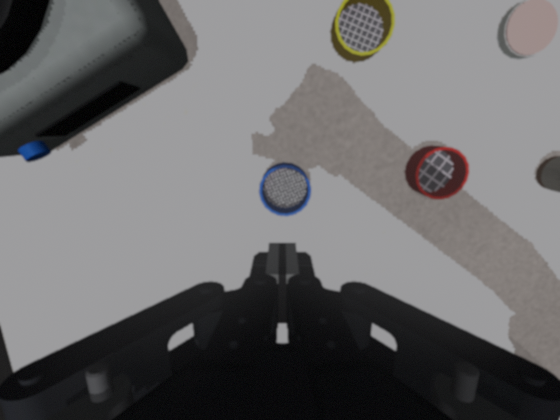

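The jaws closed on nothing: the sieve is unmoved at (285,188). I'll check where the TCP projects in the wrist image.

Run:
```python
from h import *
s=read_state();c=get_calibration('wrist');p,d=capture('wrist')
for dz in(0,.017):
    X=s['eef_pos']+s['eef_rot']@[0,0,dz];x=c['R']@X+c['t'];print(dz,X.round(4),x.round(4),(c['mtx']@x/x[2])[:2].round(1))
print(c['R'].round(3),c['t'].round(3),(-c['R'].T@c['t']).round(4),c['mtx'].round(1))
T=[(282,246),(282,260),(282,275),(270,262),(295,262)]
for u,v in T:
    o,r=ray(c,(u,v));P=o+r[0]*d[v,u];print(u,v,round(float(d[v,u]),4),P.round(4),(s['eef_rot'].T@(P-s['eef_pos'])).round(4))
p,d=capture('side');c=get_calibration('side');cv2.imwrite('pics/s1.png',cv2.resize(p[150:420,180:420,::-1],None,fx=2.2,fy=2.2))
```

```text
0 [0.4488 0.3362 0.2143] [0.0007 0.0234 0.1688] [283.1 249.5]
0.017 [0.4488 0.3363 0.1973] [0.0007 0.019  0.1852] [282.9 238.7]
[[ 0.    -1.    -0.002]
 [-0.966 -0.001  0.257]
 [-0.257  0.001 -0.966]] [0.337 0.402 0.491] [0.5147 0.3367 0.3715] [[298.5   0.  281.9]
 [  0.  298.5 208.1]
 [  0.    0.    1. ]]
282 246 0.1434 [0.4603 0.3368 0.2375] [ 0.0116 -0.0006 -0.0232]
282 260 0.1274 [0.4606 0.3368 0.254 ] [ 0.012  -0.0006 -0.0396]
282 275 0.1155 [0.4601 0.3368 0.2665] [ 0.0115 -0.0006 -0.0521]
270 262 0.1267 [0.4601 0.3419 0.2549] [ 0.0114 -0.0057 -0.0405]
295 262 0.1264 [0.4602 0.3313 0.2551] [ 0.0116  0.0049 -0.0408]
```

View pics/s1.png

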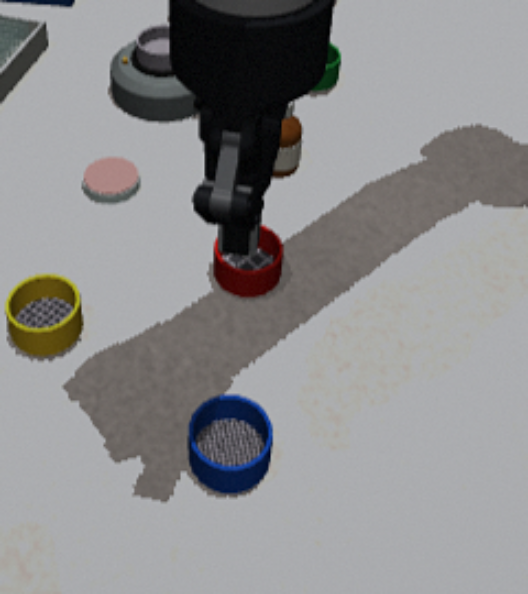

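Run:
```python
from h import *
s=read_state();print(s['eef_pos'].round(4))
for n in('side','top'):
    c=get_calibration(n);p,d=capture(n);P=pts(c,d,np.full((420,560),255,np.uint8))
    T=P[(abs(P[:,0]-.449)<.03)&(abs(P[:,1]-.336)<.03)&(P[:,2]>.1)]
    i=T[:,2].argsort()[:40];print(n,len(T),T[i[::8]].round(4))
```

```text
[0.4474 0.3347 0.2114]
side 6700 [[0.4531 0.3406 0.2256]
 [0.4568 0.3414 0.2272]
 [0.4379 0.3411 0.2298]
 [0.4391 0.3418 0.2321]
 [0.4458 0.3463 0.2333]]
top 1264 [[0.4757 0.3073 0.3578]
 [0.4774 0.3101 0.3967]
 [0.4724 0.307  0.4115]
 [0.4749 0.3103 0.4342]
 [0.4617 0.3642 0.5717]]
```

```bash
python3 -m pendant '[[[0,0,0],[0,0,0]],[[0,0,0],[0,0,0]],[[0,0,0],[0,0,0]],[[0,0,0],[0,0,0]],[[0,0,0],[0,0,0]],[[0,0,0],[0,0,0]]]' 0
cat > tip.py <<'E'
from h import *
s=read_state();c=get_calibration('wrist');p,d=capture('wrist')
E=[];C=[]
for i in range(4):
    E.append(read_state()['eef_pos']);k=get_calibration('wrist');C.append(-k['R'].T@k['t']);capture('top')
print('eef\n',np.round(E,4),'\ncam\n',np.round(C,4))
P=pts(c,d,np.full((420,560),255,np.uint8));e=C[0]+[-.0659,0,-.1572]
Q=P-s['eef_pos']
T=P[(abs(Q[:,0])<.03)&(abs(Q[:,1])<.065)&(Q[:,2]>-.02)&(Q[:,2]<.07)&(P[:,2]>.06)]
T=T[T[:,2].argsort()];print('wrist lowest',T[:60:10].round(4))
c=get_calibration('side');p,d=capture('side');P=pts(c,d,np.full((420,560),255,np.uint8));Q=P-s['eef_pos']
T=P[(abs(Q[:,0])<.03)&(abs(Q[:,1])<.065)&(Q[:,2]>-.03)&(P[:,2]>.06)];T=T[T[:,2].argsort()];print('side lowest',T[:60:10].round(4))
E
python3 tip.py
```

```text
time: 6.32
eef_pos: [0.4481, 0.3354, 0.2122]
eef_rot: [[1.0, -0.0, 0.0], [-0.0, -1.0, 0.0], [0.0, -0.0, -1.0]]
force: [-0.2, -0.2, -0.2]
gripper_width: 1.001
eef
 [[0.4481 0.3354 0.2121]
 [0.4481 0.3354 0.2121]
 [0.4481 0.3354 0.2121]
 [0.4481 0.3354 0.2121]] 
cam
 [[0.5146 0.3361 0.369 ]
 [0.5146 0.3361 0.369 ]
 [0.5146 0.3361 0.369 ]
 [0.5146 0.3361 0.369 ]]
wrist lowest [[0.452  0.3793 0.2389]
 [0.4531 0.2936 0.24  ]
 [0.4428 0.3792 0.2403]
 [0.4553 0.2935 0.2405]
 [0.4451 0.3793 0.2407]
 [0.4437 0.3789 0.241 ]]
side lowest [[0.454  0.3834 0.2385]
 [0.4394 0.2912 0.2422]
 [0.4501 0.292  0.2442]
 [0.4384 0.2908 0.2455]
 [0.4562 0.3898 0.2469]
 [0.4424 0.3844 0.2479]]
```

Settled readings show the fingertips really stand about 27 mm behind the reported TCP when open and 14 mm behind when shut, not 17 ahead. So at 60 mm opening the TCP must go to about −0.0075.

```bash
python3 -m pendant '[[[0.001,-0.0005,0.045],[0,0,0]],[[0,0,0.045],[0,0,0]],[[0,0,0.045],[0,0,0]],[[0,0,0.03],[0,0,0]],[[0,0,0.02],[0,0,0]],[[0,0,0.015],[0,0,0]],[[0,0,0.01],[0,0,0]],[[0,0,0.005],[0,0,0]],[[0,0,0],[0,0,0]],[[0,0,0],[0,0,0]]]'
python3 -m pendant '[[[0,0,0.004],[0,0,0]],[[0,0,0],[0,0,0]],[[0,0,0],[0,0,0]],[[0,0,0],[0,0,0]],[[0,0,0],[0,0,0]],[[0,0,0],[0,0,0]]]' 1
python3 w.py blue w4
```

```text
time: 7.88
eef_pos: [0.4497, 0.3364, -0.0022]
eef_rot: [[1.0, -0.0, 0.001], [-0.0, -1.0, 0.001], [0.001, -0.001, -1.0]]
force: [-0.7, 0.2, -0.4]
gripper_width: 0.999
time: 8.62
eef_pos: [0.4495, 0.3363, -0.0065]
eef_rot: [[1.0, -0.0, 0.001], [-0.0, -1.0, 0.001], [0.001, -0.001, -1.0]]
force: [0.3, 0.6, 3.1]
gripper_width: 0.673
8618 [ 0.4495  0.3363 -0.0065] rim [np.float64(0.4488), np.float64(0.3371), np.float64(0.0305), np.float64(0.0402), (array([0.44983752, 0.33695082]), np.float64(0.027611292367126873)), np.int64(3675)]
```

View pics/w4.png

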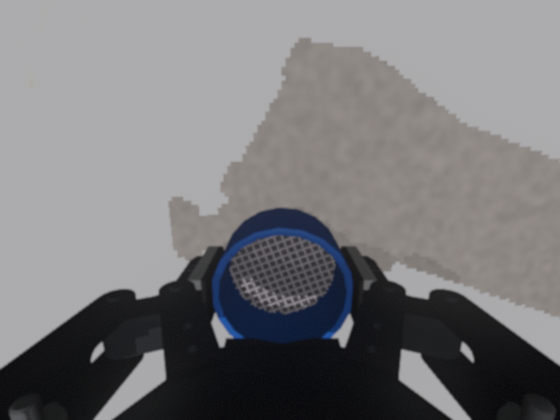

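Held (opening 0.673), rim centred between the pads. Lift and carry short of the pan to look at it with the wrist camera.

```bash
python3 -m pendant '[[[0,0,-0.01],[0,0,0]],[[0,0,-0.03],[0,0,0]],[[0,0,-0.05],[0,0,0]],[[0,0,-0.05],[0,0,0]],[[0,0,-0.03],[0,0,0]],[[0,0.02,-0.01],[0,0,0]],[[0.008,0.04,0],[0,0,0]],[[0.008,0.04,0],[0,0,0]],[[0.008,0.045,0],[0,0,0]],[[0.008,0.045,0],[0,0,0]]]'
python3 -m pendant '[[[0.008,0.045,0],[0,0,0]],[[0.008,0.045,0],[0,0,0]],[[0.008,0.045,0],[0,0,0]],[[0.008,0.045,0],[0,0,0]],[[0.006,0.035,0],[0,0,0]],[[0,0.0245,0],[0,0,0]],[[0,0,0],[0,0,0]],[[0,0,0],[0,0,0]],[[0,0,0],[0,0,0]]]'
python3 - <<'E'
from h import *
s=read_state();c=get_calibration('wrist');p,d=capture('wrist');cv2.imwrite('pics/w5.png',p[:,:,::-1]);np.savez('w5.npz',p=p,d=d)
P=pts(c,d,np.full((420,560),255,np.uint8));T=P[(np.hypot(P[:,0]-.6137,P[:,1]+.0945)<.034)&(abs(P[:,2]-.07)<.005)]
print(s['eef_pos'],len(T),np.median(T[:,2]),cv2.minEnclosingCircle(T[:,:2].astype(np.float32)),circ(T[:,:2]))
# held sieve rim
m=blob(p,'blue');P=pts(c,d,m);T=P[np.linalg.norm(P-s['eef_pos'],axis=1)<.09];
print('held',len(T),np.percentile(T[:,2],[5,95]),T.mean(0))
E
```

```text
time: 9.93
eef_pos: [0.4802, 0.1441, 0.1727]
eef_rot: [[1.0, 0.0, -0.001], [0.0, -1.0, -0.001], [-0.001, 0.001, -1.0]]
force: [0.8, -0.6, -0.6]
gripper_width: 0.675
time: 11.05
eef_pos: [0.5189, -0.0914, 0.173]
eef_rot: [[1.0, 0.003, -0.0], [0.003, -1.0, 0.001], [-0.0, -0.001, -1.0]]
force: [-0.0, 0.2, -1.0]
gripper_width: 0.674
[ 0.51889882 -0.09137297  0.17303493] 1074 0.06989882606944908 ((0.6122038960456848, -0.09460290521383286), 0.030020305886864662) (array([ 0.61192124, -0.09462593]), np.float64(0.02781410625601697))
held 8565 [0.19555575 0.22014269] [ 0.51687602 -0.09075665  0.21043142]
```

View pics/w5.png

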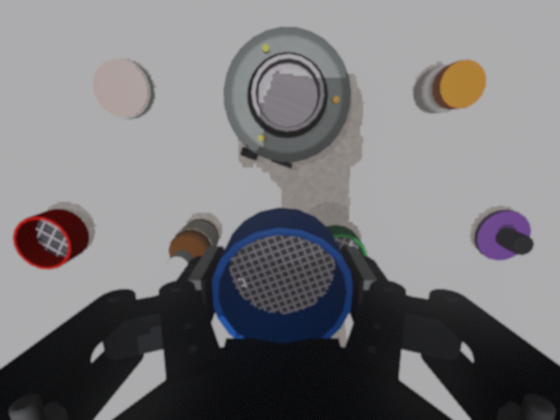

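Pan rim at (287,93), 0.070 high. Go over it and down to just above the rim.

```bash
python3 -m pendant '[[[0.02,0.0026,0],[0,0,0]],[[0.035,0,0],[0,0,0]],[[0.027,0,0.01],[0,0,0]],[[0.0122,0,0.03],[0,0,0]],[[0,0,0.03],[0,0,0]],[[0,0,0.02],[0,0,0]],[[0,0,0.008],[0,0,0]],[[0,0,0],[0,0,0]],[[0,0,0],[0,0,0]]]'
python3 - <<'E'
from h import *
s=read_state();print(s['eef_pos'])
for n in('side','top'):
    c=get_calibration(n);p,d=capture(n)
    P=pts(c,d,blob(p,'blue'));T=P[np.linalg.norm(P-s['eef_pos']-[0,0,.03],axis=1)<.06];print(n,len(T),np.percentile(T[:,2],[3,97]).round(4),((T.max(0)+T.min(0))/2).round(4))
    if n=='side':cv2.imwrite('pics/s2.png',cv2.resize(p[100:250,180:330,::-1],None,fx=3.5,fy=3.5))
E
```

```text
time: 12.22
eef_pos: [0.6144, -0.0963, 0.0765]
eef_rot: [[1.0, -0.0, 0.003], [-0.0, -1.0, -0.0], [0.003, 0.0, -1.0]]
force: [0.3, 0.9, -0.5]
gripper_width: 0.677
[ 0.61436176 -0.09627226  0.07650264]
side 230 [0.0925 0.1235] [ 0.6118 -0.0966  0.1048]
top 61 [0.0969 0.1267] [ 0.5996 -0.0878  0.1106]
```

View pics/s2.png

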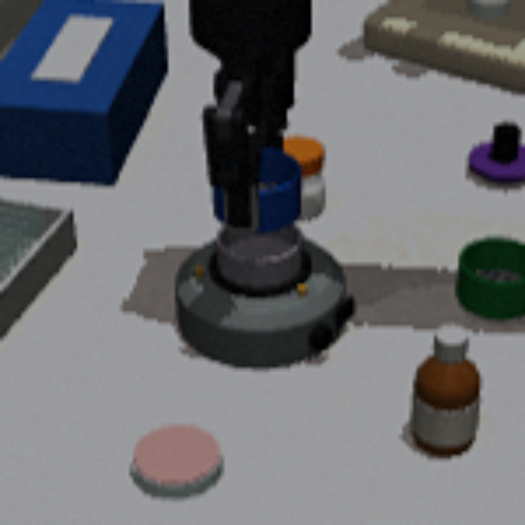

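Side view: blue hovers over the pan, edges matching within ~1–2 mm. Lower.

```bash
python3 -m pendant '[[[-0.001,-0.0015,0.005],[0,0,0]],[[0,0,0.007],[0,0,0]],[[0,0,0.005],[0,0,0]],[[0,0,0.002],[0,0,0]],[[0,0,0.001],[0,0,0]],[[0,0,0],[0,0,0]]]'
python3 -m pendant '[[[0,0,0.001],[0,0,0]],[[0,0,0.001],[0,0,0]],[[0,0,0],[0,0,0]]]'
```

```text
time: 13.08
eef_pos: [0.6122, -0.0947, 0.0555]
eef_rot: [[1.0, -0.0, -0.0], [-0.0, -1.0, -0.0], [-0.0, 0.0, -1.0]]
force: [-1.8, -1.1, 3.1]
gripper_width: 0.678
time: 13.45
eef_pos: [0.6122, -0.0947, 0.0554]
eef_rot: [[1.0, -0.0, -0.001], [-0.0, -1.0, -0.001], [-0.001, 0.001, -1.0]]
force: [-6.2, 0.6, 11.9]
gripper_width: 0.679
```

```bash
python3 -m pendant '[[[0,0,-0.0015],[0,0,0]],[[0,0,0],[0,0,0]],[[0,0,0],[0,0,0]],[[0,0,0],[0,0,0]]]' 0
python3 -m pendant '[[[0,0,-0.02],[0,0,0]],[[0,0,-0.03],[0,0,0]],[[0,0,-0.045],[0,0,0]],[[0,0,-0.04],[0,0,0]],[[0,0,0],[0,0,0]],[[0,0,0],[0,0,0]]]'
cat > stack.py <<'E'
import sys
from h import *
s=read_state();col,zt=sys.argv[1],float(sys.argv[2]);print('eef',s['eef_pos'].round(4))
for n in('wrist','side','top'):
    c=get_calibration(n);p,d=capture(n);m=blob(p,col);P=pts(c,d,m)
    T=P[(np.hypot(P[:,0]-.6125,P[:,1]+.0945)<.045)&(abs(P[:,2]-zt)<.006)]
    if len(T)<8: print(n,'few',len(T));continue
    A=np.c_[T[:,:2]-T[:,:2].mean(0),np.ones(len(T))];k=np.linalg.lstsq(A,T[:,2],rcond=None)[0]
    print(n,len(T),'rim z',np.median(T[:,2]).round(4),'slope deg',np.degrees(k[:2]).round(2),'c',np.round(cv2.minEnclosingCircle(T[:,:2].astype(np.float32))[0],4),circ(T[:,:2])[0].round(4))
    if n==(sys.argv[3:] or [''])[0]: cv2.imwrite(f'pics/{sys.argv[4]}.png',p[:,:,::-1])
E
python3 stack.py blue .102 wrist w6
```

```text
time: 13.95
eef_pos: [0.6121, -0.0947, 0.0542]
eef_rot: [[1.0, -0.0, -0.0], [-0.0, -1.0, 0.0], [-0.0, -0.0, -1.0]]
force: [1.2, 0.5, 0.6]
gripper_width: 1.005
time: 14.7
eef_pos: [0.6122, -0.0947, 0.1903]
eef_rot: [[1.0, -0.0, 0.001], [-0.0, -1.0, -0.0], [0.001, 0.0, -1.0]]
force: [0.4, 0.5, -0.0]
gripper_width: 0.996
eef [ 0.6122 -0.0947  0.1903]
wrist 915 rim z 0.1017 slope deg [ 0.71 -0.05] c [ 0.6116 -0.0939] [ 0.6122 -0.0939]
side 135 rim z 0.1005 slope deg [-0.38  0.89] c [ 0.6123 -0.0932] [ 0.6118 -0.0935]
top 72 rim z 0.1023 slope deg [0.08 2.71] c [ 0.6136 -0.095 ] [ 0.6129 -0.0944]
```

Blue seated: rim at 0.1017 in the wrist view (0.102 expected), level. Now the yellow.

```bash
python3 -m pendant '[[[0,-0.03,0],[0,0,0]],[[0.001,-0.045,0],[0,0,0]],[[0.001,-0.05,0],[0,0,0]],[[0.001,-0.05,0],[0,0,0]],[[0.001,-0.05,0],[0,0,0]],[[0.001,-0.05,0],[0,0,0]],[[0.001,-0.045,0],[0,0,0]],[[0.001,-0.032,0],[0,0,0]],[[0,0,0],[0,0,0]],[[0,0,0],[0,0,0]]]'
python3 w.py yellow w7
```

```text
time: 16.1
eef_pos: [0.619, 0.2558, 0.1882]
eef_rot: [[1.0, -0.001, -0.002], [-0.001, -1.0, -0.002], [-0.002, 0.002, -1.0]]
force: [0.3, -1.0, 0.0]
gripper_width: 1.002
789 [0.619  0.2558 0.1882] rim [np.float64(0.6198), np.float64(0.2567), np.float64(0.0292), np.float64(0.0407), (array([0.61970578, 0.25684161]), np.float64(0.027600456906374908)), np.int64(489)]
```

```bash
python3 -m pendant '[[[0.0008,-0.001,0.04],[0,0,0]],[[0,0,0.045],[0,0,0]],[[0,0,0.045],[0,0,0]],[[0,0,0.03],[0,0,0]],[[0,0,0.02],[0,0,0]],[[0,0,0.01],[0,0,0]],[[0,0,0.004],[0,0,0]],[[0,0,0],[0,0,0]],[[0,0,0],[0,0,0]]]'
python3 w.py yellow w8
```

```text
time: 17.27
eef_pos: [0.621, 0.2589, -0.0031]
eef_rot: [[1.0, -0.0, 0.002], [-0.0, -1.0, 0.001], [0.002, -0.001, -1.0]]
force: [-0.3, 0.8, 0.3]
gripper_width: 1.003
8390 [ 0.621   0.2589 -0.0031] rim [np.float64(0.6193), np.float64(0.2566), np.float64(0.03), np.float64(0.0402), (array([0.620217  , 0.25683198]), np.float64(0.02755593508614432)), np.int64(3624)]
```

```bash
python3 -m pendant '[[[-0.001,0.0012,0.0035],[0,0,0]],[[0,0,0],[0,0,0]],[[0,0,0],[0,0,0]]]'
python3 -m pendant '[[[0,0,0],[0,0,0]],[[0,0,0],[0,0,0]],[[0,0,0],[0,0,0]],[[0,0,0],[0,0,0]]]' 1
python3 w.py yellow w9
python3 -m pendant '[[[0,0,-0.01],[0,0,0]],[[0,0,-0.03],[0,0,0]],[[0,0,-0.05],[0,0,0]],[[0,0,-0.05],[0,0,0]],[[0,0,-0.04],[0,0,0]],[[0,0,-0.015],[0,0,0]],[[0,0,0],[0,0,0]],[[0,0,0],[0,0,0]]]'
python3 w.py yellow w10
```

```text
time: 17.7
eef_pos: [0.619, 0.2569, -0.008]
eef_rot: [[1.0, -0.0, -0.0], [-0.0, -1.0, -0.0], [-0.0, 0.0, -1.0]]
force: [-0.7, 0.2, -1.4]
gripper_width: 0.999
time: 18.2
eef_pos: [0.6197, 0.2575, -0.0074]
eef_rot: [[1.0, -0.0, 0.001], [-0.0, -1.0, 0.001], [0.001, -0.001, -1.0]]
force: [-0.5, 0.4, 1.7]
gripper_width: 0.677
8975 [ 0.6197  0.2575 -0.0074] rim [np.float64(0.6198), np.float64(0.2582), np.float64(0.0305), np.float64(0.0402), (array([0.62070493, 0.25817242]), np.float64(0.027601220090082118)), np.int64(3781)]
time: 19.25
eef_pos: [0.6175, 0.256, 0.1843]
eef_rot: [[1.0, -0.0, -0.004], [-0.0, -1.0, -0.002], [-0.004, 0.002, -1.0]]
force: [-0.9, -0.0, -1.2]
gripper_width: 0.678
8865 [0.6175 0.256  0.1843] rim [np.float64(0.6172), np.float64(0.2569), np.float64(0.0306), np.float64(0.2318), (array([0.61884795, 0.25687702]), np.float64(0.027603240102902205)), np.int64(3831)]
```

```bash
python3 -m pendant '[[[0,0.03,0],[0,0,0]],[[-0.001,0.045,0],[0,0,0]],[[-0.001,0.05,0],[0,0,0]],[[-0.001,0.05,0],[0,0,0]],[[-0.001,0.05,0],[0,0,0]],[[-0.001,0.05,0],[0,0,0]],[[-0.001,0.045,0],[0,0,0]],[[-0.001,0.0315,0],[0,0,0]],[[0,0,0.02],[0,0,0]],[[0,0,0.03],[0,0,0]]]'
python3 -m pendant '[[[0,0,0.02],[0,0,0]],[[0,0,0.005],[0,0,0]],[[0,0,0],[0,0,0]],[[0,0,0],[0,0,0]],[[0,0,0],[0,0,0]]]'
```

```text
time: 20.55
eef_pos: [0.6119, -0.0936, 0.1354]
eef_rot: [[1.0, -0.0, -0.0], [-0.0, -1.0, 0.001], [-0.0, -0.001, -1.0]]
force: [-0.3, 1.2, -2.2]
gripper_width: 0.675
time: 21.18
eef_pos: [0.613, -0.0945, 0.1134]
eef_rot: [[1.0, -0.0, 0.002], [-0.0, -1.0, -0.0], [0.002, 0.0, -1.0]]
force: [0.7, -0.1, -0.1]
gripper_width: 0.677
```

```bash
python3 -m pendant '[[[-0.0005,0,0.008],[0,0,0]],[[0,0,0.008],[0,0,0]],[[0,0,0.006],[0,0,0]],[[0,0,0.003],[0,0,0]],[[0,0,0.001],[0,0,0]],[[0,0,0],[0,0,0]],[[0,0,0],[0,0,0]]]'
python3 -m pendant '[[[0,0,0.001],[0,0,0]],[[0,0,0.001],[0,0,0]],[[0,0,0],[0,0,0]]]'
```

```text
time: 22.05
eef_pos: [0.6115, -0.0944, 0.0866]
eef_rot: [[1.0, -0.0, -0.0], [-0.0, -1.0, -0.0], [-0.0, 0.0, -1.0]]
force: [-3.5, 1.2, 4.6]
gripper_width: 0.68
time: 22.42
eef_pos: [0.6115, -0.0944, 0.0865]
eef_rot: [[1.0, -0.0, -0.001], [-0.0, -1.0, -0.001], [-0.001, 0.001, -1.0]]
force: [-6.8, 0.0, 12.9]
gripper_width: 0.675
```

Seated contact at the expected height. Release and check.

```bash
python3 -m pendant '[[[0,0,-0.0015],[0,0,0]],[[0,0,0],[0,0,0]],[[0,0,0],[0,0,0]],[[0,0,0],[0,0,0]]]' 0
python3 -m pendant '[[[0,0,-0.02],[0,0,0]],[[0,0,-0.03],[0,0,0]],[[0,0,-0.045],[0,0,0]],[[0,0,-0.025],[0,0,0]],[[0,0,0],[0,0,0]],[[0,0,0],[0,0,0]]]'
python3 stack.py yellow .134 side s3;python3 stack.py blue .102|tail -2
```

```text
time: 22.92
eef_pos: [0.6114, -0.0944, 0.0851]
eef_rot: [[1.0, -0.0, -0.0], [-0.0, -1.0, 0.0], [-0.0, -0.0, -1.0]]
force: [-0.4, 0.7, 0.3]
gripper_width: 1.002
time: 23.68
eef_pos: [0.611, -0.0944, 0.2052]
eef_rot: [[1.0, -0.0, -0.001], [-0.0, -1.0, -0.0], [-0.001, 0.0, -1.0]]
force: [-0.3, -0.2, -0.4]
gripper_width: 1.001
eef [ 0.611  -0.0944  0.2052]
wrist 1048 rim z 0.1337 slope deg [ 0.95 -0.07] c [ 0.612  -0.0936] [ 0.6124 -0.0936]
side 146 rim z 0.1322 slope deg [0.2  1.08] c [ 0.6123 -0.0941] [ 0.6123 -0.0934]
top 76 rim z 0.134 slope deg [0.66 0.33] c [ 0.614  -0.0934] [ 0.6131 -0.0945]
side 35 rim z 0.0983 slope deg [-0.56  0.34] c [ 0.6091 -0.0871] [ 0.6117 -0.0935]
top few 4
```

Yellow seated (0.1337 vs 0.134, level). Now the red.

```bash
python3 -m pendant '[[[-0.0115,-0.02,0],[0,0,0]],[[-0.022,-0.04,0],[0,0,0]],[[-0.027,-0.048,0],[0,0,0]],[[-0.027,-0.048,0],[0,0,0]],[[-0.027,-0.048,0],[0,0,0]],[[-0.017,-0.035,0.01],[0,0,0]],[[-0.01,-0.0155,0.01],[0,0,0]],[[0,0,0],[0,0,0]],[[0,0,0],[0,0,0]]]'
python3 w.py red w11
```

```text
time: 25.1
eef_pos: [0.4702, 0.1596, 0.1859]
eef_rot: [[1.0, -0.001, 0.001], [-0.001, -1.0, -0.001], [0.001, 0.001, -1.0]]
force: [1.0, 0.2, 0.4]
gripper_width: 0.998
479 [0.4702 0.1596 0.1859] rim [np.float64(0.4692), np.float64(0.1595), np.float64(0.0292), np.float64(0.0408), (array([0.46913039, 0.159674  ]), np.float64(0.027591094363032292)), np.int64(416)]
```

```bash
python3 -m pendant '[[[-0.0005,-0.0005,0.04],[0,0,0]],[[0,0,0.045],[0,0,0]],[[0,0,0.045],[0,0,0]],[[0,0,0.03],[0,0,0]],[[0,0,0.02],[0,0,0]],[[0,0,0.01],[0,0,0]],[[0,0,0.002],[0,0,0]],[[0,0,0],[0,0,0]],[[0,0,0],[0,0,0]],[[0,0,0],[0,0,0]]]'
python3 w.py red w12
```

```text
time: 26.4
eef_pos: [0.4702, 0.1608, -0.0057]
eef_rot: [[1.0, -0.0, 0.001], [-0.0, -1.0, 0.0], [0.001, -0.0, -1.0]]
force: [0.1, -0.0, 0.7]
gripper_width: 0.999
6754 [ 0.4702  0.1608 -0.0057] rim [np.float64(0.4687), np.float64(0.1597), np.float64(0.0298), np.float64(0.0402), (array([0.46950461, 0.15968882]), np.float64(0.02753351061936959)), np.int64(3048)]
```

```bash
python3 -m pendant '[[[-0.0008,0.0006,0.001],[0,0,0]],[[0,0,0],[0,0,0]]]'
python3 -m pendant '[[[0,0,0],[0,0,0]],[[0,0,0],[0,0,0]],[[0,0,0],[0,0,0]],[[0,0,0],[0,0,0]]]' 1
python3 w.py red w13
python3 -m pendant '[[[0,0,-0.01],[0,0,0]],[[0,0,-0.03],[0,0,0]],[[0,0,-0.05],[0,0,0]],[[0,0,-0.05],[0,0,0]],[[0,0,-0.045],[0,0,0]],[[0,0,-0.025],[0,0,0]],[[0,0,0],[0,0,0]],[[0,0,0],[0,0,0]]]'
python3 w.py red w14
```

```text
time: 26.7
eef_pos: [0.4685, 0.1598, -0.0075]
eef_rot: [[1.0, -0.0, -0.0], [-0.0, -1.0, -0.0], [-0.0, 0.0, -1.0]]
force: [-0.3, -0.0, -0.4]
gripper_width: 1.002
time: 27.2
eef_pos: [0.4691, 0.1602, -0.0068]
eef_rot: [[1.0, -0.0, 0.0], [-0.0, -1.0, -0.0], [0.0, 0.0, -1.0]]
force: [-0.8, -0.6, 5.4]
gripper_width: 0.694
7516 [ 0.4691  0.1602 -0.0068] rim [np.float64(0.4682), np.float64(0.1608), np.float64(0.0307), np.float64(0.0402), (array([0.46974801, 0.16083014]), np.float64(0.02765935649852592)), np.int64(3443)]
time: 28.25
eef_pos: [0.4678, 0.1595, 0.2015]
eef_rot: [[1.0, -0.0, -0.002], [-0.0, -1.0, -0.001], [-0.002, 0.001, -1.0]]
force: [0.0, -0.0, -1.0]
gripper_width: 0.691
6223 [0.4678 0.1595 0.2015] rim [np.float64(0.4669), np.float64(0.1604), np.float64(0.0309), np.float64(0.2486), (array([0.46851934, 0.16024114]), np.float64(0.02764458678723713)), np.int64(3252)]
```

```bash
python3 -m pendant '[[[0.011,0.02,0],[0,0,0]],[[0.022,0.04,0],[0,0,0]],[[0.027,0.048,0],[0,0,0]],[[0.027,0.048,0],[0,0,0]],[[0.027,0.048,0],[0,0,0]],[[0.018,0.035,0],[0,0,0]],[[0.011,0.0156,0],[0,0,0]],[[0,0,0.02],[0,0,0]],[[0,0,0.03],[0,0,0]],[[0,0,0.005],[0,0,0]]]'
python3 -m pendant '[[[0,0,0],[0,0,0]],[[0,0,0],[0,0,0]],[[0,0,0],[0,0,0]],[[0,0,0],[0,0,0]]]'
```

```text
time: 29.55
eef_pos: [0.6078, -0.091, 0.1433]
eef_rot: [[1.0, 0.004, -0.009], [0.004, -1.0, 0.003], [-0.009, -0.003, -1.0]]
force: [-0.8, 0.2, -0.7]
gripper_width: 0.694
time: 30.05
eef_pos: [0.6123, -0.0947, 0.1485]
eef_rot: [[1.0, -0.0, 0.002], [-0.0, -1.0, -0.0], [0.002, 0.0, -1.0]]
force: [0.2, 0.1, -0.9]
gripper_width: 0.693
```

```bash
python3 -m pendant '[[[0,0,0.008],[0,0,0]],[[0,0,0.008],[0,0,0]],[[0,0,0.007],[0,0,0]],[[0,0,0.003],[0,0,0]],[[0,0,0.001],[0,0,0]],[[0,0,0],[0,0,0]],[[0,0,0],[0,0,0]]]'
python3 -m pendant '[[[0,0,0.001],[0,0,0]],[[0,0,0.001],[0,0,0]],[[0,0,0],[0,0,0]],[[0,0,0],[0,0,0]]]'
```

```text
time: 30.92
eef_pos: [0.6121, -0.0946, 0.121]
eef_rot: [[1.0, -0.0, 0.001], [-0.0, -1.0, -0.0], [0.001, 0.0, -1.0]]
force: [-0.8, -0.5, -0.8]
gripper_width: 0.696
time: 31.42
eef_pos: [0.612, -0.0946, 0.1192]
eef_rot: [[1.0, -0.0, 0.0], [-0.0, -1.0, -0.0], [0.0, 0.0, -1.0]]
force: [-0.6, 0.4, 4.5]
gripper_width: 0.696
```

```bash
python3 -m pendant '[[[0,0,0.001],[0,0,0]],[[0,0,0],[0,0,0]],[[0,0,0],[0,0,0]]]'
python3 -m pendant '[[[0,0,-0.001],[0,0,0]],[[0,0,0],[0,0,0]],[[0,0,0],[0,0,0]],[[0,0,0],[0,0,0]]]' 0
python3 -m pendant '[[[0,0,-0.02],[0,0,0]],[[0,0,-0.03],[0,0,0]],[[0,0,-0.045],[0,0,0]],[[0,0,-0.025],[0,0,0]],[[0,0,0],[0,0,0]],[[0,0,0],[0,0,0]]]'
python3 stack.py red .166 side s4;python3 stack.py yellow .134|tail -2
```

```text
time: 31.8
eef_pos: [0.6121, -0.0946, 0.1192]
eef_rot: [[1.0, -0.0, 0.001], [-0.0, -1.0, -0.0], [0.001, 0.0, -1.0]]
force: [-3.1, 0.1, 8.1]
gripper_width: 0.693
time: 32.3
eef_pos: [0.6115, -0.0946, 0.1182]
eef_rot: [[1.0, -0.0, -0.001], [-0.0, -1.0, 0.0], [-0.001, -0.0, -1.0]]
force: [0.2, 0.9, -0.1]
gripper_width: 1.002
time: 33.05
eef_pos: [0.6112, -0.0946, 0.2382]
eef_rot: [[1.0, -0.0, -0.001], [-0.0, -1.0, -0.0], [-0.001, 0.0, -1.0]]
force: [-0.8, -0.1, -1.0]
gripper_width: 1.001
eef [ 0.6112 -0.0946  0.2382]
wrist 846 rim z 0.1658 slope deg [ 0.42 -0.19] c [ 0.6123 -0.0939] [ 0.6125 -0.0939]
side 120 rim z 0.1646 slope deg [0.13 0.61] c [ 0.6131 -0.0923] [ 0.6118 -0.0929]
top 67 rim z 0.1661 slope deg [-0.22  2.21] c [ 0.6123 -0.0946] [ 0.6127 -0.0946]
side 40 rim z 0.13 slope deg [ 1.74 -0.56] c [ 0.6096 -0.0824] [ 0.612  -0.0928]
top 10 rim z 0.1317 slope deg [-11.24   6.93] c [ 0.5941 -0.0854] [ 0.6154 -0.0943]
```

View pics/s4.png

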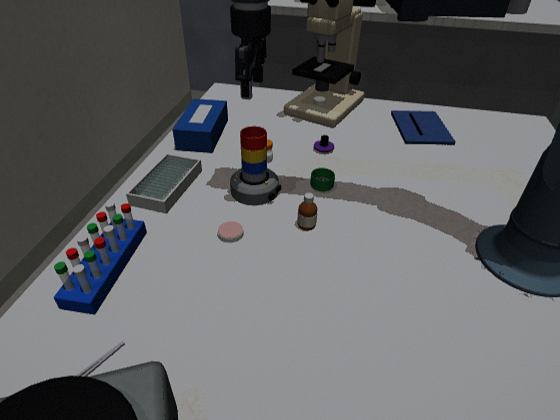

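Stack stands straight at (254,155) in the side view, red rim at 0.1658 (0.166 expected). Now the lid.

```bash
python3 -m pendant '[[[-0.012,0.02,0],[0,0,0]],[[-0.022,0.04,0],[0,0,0]],[[-0.027,0.046,0],[0,0,0]],[[-0.027,0.046,0.01],[0,0,0]],[[-0.027,0.045,0.01],[0,0,0]],[[-0.017,0.032,0.02],[0,0,0]],[[-0.01,0.014,0.01],[0,0,0]],[[0,0,0],[0,0,0]],[[0,0,0],[0,0,0]]]'
python3 w.py violet w15
python3 - <<'E'
from h import *
z=np.load('w15.npz');c=get_calibration('wrist');P=pts(c,z['d'],np.full((420,560),255,np.uint8))
T=P[(np.hypot(P[:,0]-.469,P[:,1]+.338)<.035)&(P[:,2]>.037)&(P[:,2]<.06)];print('knob',len(T),np.median(T[:,2]),cv2.minEnclosingCircle(T[:,:2].astype(np.float32)))
E
```

```text
time: 34.48
eef_pos: [0.4718, -0.3353, 0.1892]
eef_rot: [[1.0, 0.003, 0.002], [0.003, -1.0, 0.001], [0.002, -0.001, -1.0]]
force: [0.8, -0.4, 0.3]
gripper_width: 1.0
1573 [ 0.4718 -0.3353  0.1892] rim [np.float64(0.4693), np.float64(-0.3395), np.float64(0.0287), np.float64(0.0162), (array([ 0.46893933, -0.33955568]), np.float64(0.02190791674497977)), np.int64(1540)]
knob 338 0.043386853911203865 ((0.4690275192260742, -0.339122474193573), 0.01087949238717556)
```

```bash
python3 -m pendant '[[[-0.0015,0.0035,0.04],[0,0,0]],[[0,0,0.045],[0,0,0]],[[0,0,0.04],[0,0,0]],[[0,0,0.025],[0,0,0]],[[0,0,0.015],[0,0,0]],[[0,0,0.005],[0,0,0]],[[0,0,0],[0,0,0]],[[0,0,0],[0,0,0]],[[0,0,0],[0,0,0]]]'
cat > lid.py <<'E'
from h import *
s=read_state();c=get_calibration('wrist');p,d=capture('wrist');P=pts(c,d,np.full((420,560),255,np.uint8));cv2.imwrite('pics/lid.png',p[:,:,::-1])
T=P[(np.hypot(P[:,0]-.469,P[:,1]+.338)<.03)&(abs(P[:,2]-.0435)<.0035)&(abs(P[:,1]+.338)<.02)];print(s['eef_pos'],'knob',len(T),np.median(T[:,2]),cv2.minEnclosingCircle(T[:,:2].astype(np.float32)))
E
python3 lid.py
```

```text
time: 35.65
eef_pos: [0.4688, -0.3416, 0.0196]
eef_rot: [[1.0, -0.0, 0.001], [-0.0, -1.0, -0.001], [0.001, 0.001, -1.0]]
force: [-0.7, -0.8, 0.4]
gripper_width: 0.996
[ 0.46883796 -0.34164091  0.01958313] knob 1419 0.04300702954704835 ((0.46901461482048035, -0.33923712372779846), 0.010972515679895878)
```

View pics/lid.png

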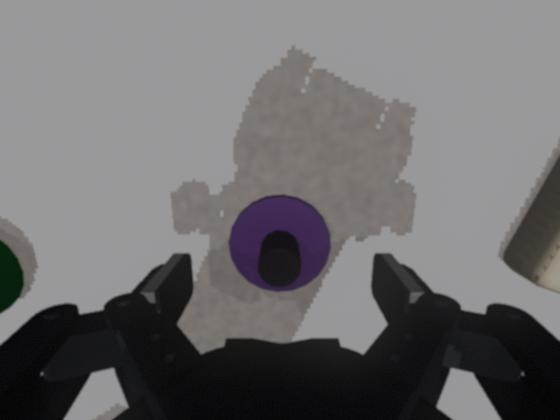

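Knob top at (279,265), slightly left of jaw centre (283): ~2 mm in y. Correct, lower, close.

```bash
python3 -m pendant '[[[0.0003,-0.002,0.008],[0,0,0]],[[0,0,0.006],[0,0,0]],[[0,0,0],[0,0,0]],[[0,0,0],[0,0,0]]]'
python3 -m pendant '[[[0,0,0],[0,0,0]],[[0,0,0],[0,0,0]],[[0,0,0],[0,0,0]],[[0,0,0],[0,0,0]],[[0,0,0],[0,0,0]]]' 1
python3 lid.py
```

```text
time: 36.2
eef_pos: [0.4684, -0.339, 0.0043]
eef_rot: [[1.0, -0.0, -0.0], [-0.0, -1.0, 0.0], [-0.0, -0.0, -1.0]]
force: [-0.8, 0.4, -0.0]
gripper_width: 0.999
time: 36.83
eef_pos: [0.4689, -0.3393, 0.005]
eef_rot: [[1.0, -0.0, 0.001], [-0.0, -1.0, -0.0], [0.001, 0.0, -1.0]]
force: [-1.3, 0.6, 1.8]
gripper_width: 0.236
[ 0.46889763 -0.33930557  0.0049624 ] knob 2085 0.04307266062146778 ((0.47554370760917664, -0.3379803001880646), 0.020085247233510017)
```

```bash
python3 -m pendant '[[[0,0,-0.01],[0,0,0]],[[0,0,-0.03],[0,0,0]],[[0,0,-0.05],[0,0,0]],[[0,0,-0.05],[0,0,0]],[[0,0,-0.05],[0,0,0]],[[0,0,-0.035],[0,0,0]],[[0.005,-0.01,-0.01],[0,0,0]],[[0.02,-0.035,0],[0,0,0]],[[0.025,-0.042,0],[0,0,0]],[[0.025,-0.042,0],[0,0,0]]]'
python3 -m pendant '[[[0.025,-0.042,0],[0,0,0]],[[0.023,-0.04,0],[0,0,0]],[[0.015,-0.025,0],[0,0,0]],[[0.0052,-0.009,0],[0,0,0]],[[0,0,0.02],[0,0,0]],[[0,0,0.02],[0,0,0]],[[0,0,0],[0,0,0]],[[0,0,0],[0,0,0]],[[0,0,0],[0,0,0]]]'
python3 stack.py violet .215 side s5
```

```text
time: 38.12
eef_pos: [0.5429, -0.2075, 0.2376]
eef_rot: [[1.0, 0.0, -0.003], [0.0, -1.0, 0.002], [-0.003, -0.002, -1.0]]
force: [-0.2, 0.1, 0.1]
gripper_width: 0.237
time: 39.25
eef_pos: [0.6123, -0.0946, 0.2005]
eef_rot: [[1.0, -0.001, 0.002], [-0.001, -1.0, -0.0], [0.002, 0.0, -1.0]]
force: [-0.1, -0.1, -0.8]
gripper_width: 0.234
eef [ 0.6123 -0.0946  0.2005]
wrist 3772 rim z 0.2106 slope deg [-0.24  0.01] c [ 0.6133 -0.0936] [ 0.615 -0.094]
side 135 rim z 0.2111 slope deg [ 0.12 -0.73] c [ 0.6129 -0.0924] [ 0.6127 -0.0907]
top 124 rim z 0.2115 slope deg [ 0.47 -0.31] c [ 0.6034 -0.0855] [ 0.6029 -0.084 ]
```

Run:
```python
import cv2
p=cv2.imread('pics/s5.png');cv2.imwrite('pics/s5c.png',cv2.resize(p[60:220,190:320],None,fx=3.5,fy=3.5))
```

```text
(no output)
```

View pics/s5c.png

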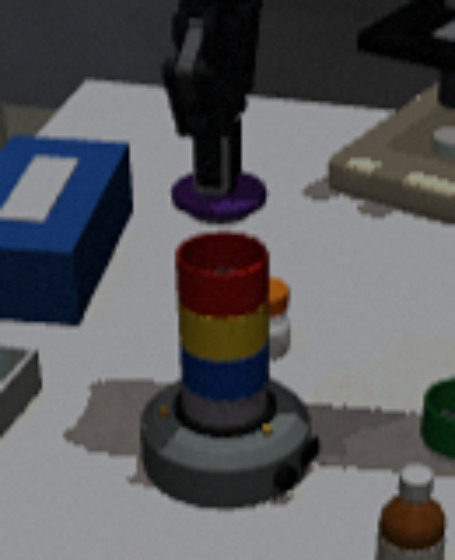

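Lid hovers level over the red rim, centred within 1 mm. Lower.

```bash
python3 -m pendant '[[[-0.0005,0,0.01],[0,0,0]],[[0,0,0.01],[0,0,0]],[[0,0,0.008],[0,0,0]],[[0,0,0.005],[0,0,0]],[[0,0,0.002],[0,0,0]],[[0,0,0],[0,0,0]],[[0,0,0],[0,0,0]]]'
python3 -m pendant '[[[0,0,0.001],[0,0,0]],[[0,0,0.001],[0,0,0]],[[0,0,0],[0,0,0]],[[0,0,0],[0,0,0]]]'
```

```text
time: 40.28
eef_pos: [0.6116, -0.0941, 0.165]
eef_rot: [[1.0, -0.0, 0.001], [-0.0, -1.0, -0.0], [0.001, 0.0, -1.0]]
force: [1.0, -0.4, -0.6]
gripper_width: 0.231
time: 40.78
eef_pos: [0.6115, -0.0942, 0.163]
eef_rot: [[1.0, -0.0, 0.001], [-0.0, -1.0, -0.0], [0.001, 0.0, -1.0]]
force: [-0.4, 0.8, 1.1]
gripper_width: 0.233
```

```bash
python3 -m pendant '[[[0,0,0.001],[0,0,0]],[[0,0,0],[0,0,0]],[[0,0,0],[0,0,0]]]'
python3 -m pendant '[[[0,0,-0.001],[0,0,0]],[[0,0,0],[0,0,0]],[[0,0,0],[0,0,0]],[[0,0,0],[0,0,0]],[[0,0,0],[0,0,0]]]' 0
python3 -m pendant '[[[0,0,-0.015],[0,0,0]],[[0,0,-0.03],[0,0,0]],[[0,0,-0.045],[0,0,0]],[[0,0,-0.025],[0,0,0]],[[0,0,0],[0,0,0]],[[0,0,0],[0,0,0]],[[0,0,0],[0,0,0]]]'
python3 stack.py violet .173 side s6
python3 - <<'E'
from h import *
p=cv2.imread('pics/s6.png');cv2.imwrite('pics/s6c.png',cv2.resize(p[60:260,190:350],None,fx=3,fy=3))
z=np.load('side0.npz')['p'];m=np.abs(z[:,:,::-1].astype(int)-p).sum(2)>60
for n,(a,b,c,d) in dict(green=(305,165,340,195),bottle=(293,190,322,232),jar=(257,137,274,153),petri=(215,220,246,243)).items(): print(n,m[b:d,a:c].sum())
E
```

```text
time: 41.15
eef_pos: [0.6117, -0.0941, 0.163]
eef_rot: [[1.0, -0.0, 0.001], [-0.0, -1.0, -0.0], [0.001, 0.0, -1.0]]
force: [-1.3, -0.4, 5.4]
gripper_width: 0.233
time: 41.78
eef_pos: [0.6112, -0.0941, 0.1624]
eef_rot: [[1.0, -0.0, -0.0], [-0.0, -1.0, 0.0], [-0.0, -0.0, -1.0]]
force: [-0.4, 0.1, 0.9]
gripper_width: 1.002
time: 42.65
eef_pos: [0.6101, -0.0941, 0.2757]
eef_rot: [[1.0, -0.0, -0.003], [-0.0, -1.0, 0.0], [-0.003, -0.0, -1.0]]
force: [-1.2, -0.2, -0.2]
gripper_width: 1.0
eef [ 0.6101 -0.0941  0.2757]
wrist 2548 rim z 0.1732 slope deg [-0.32  0.01] c [ 0.6127 -0.0934] [ 0.6123 -0.0935]
side 189 rim z 0.1734 slope deg [ 0.51 -0.96] c [ 0.612  -0.0911] [ 0.6117 -0.0906]
top 297 rim z 0.1743 slope deg [-0.5  -0.73] c [ 0.6132 -0.0942] [ 0.6129 -0.0922]
green 261
bottle 136
jar 131
petri 0
```

View pics/s6c.png

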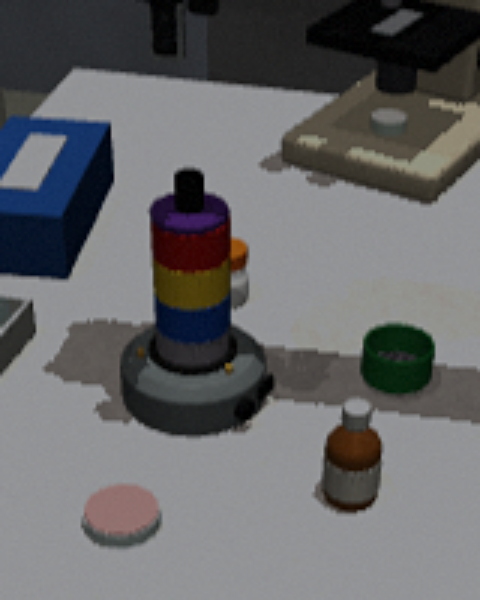

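The stack is complete and straight. The bystanders look in place; the pixel differences come from the arm's shadow, plus the stack hiding the jar. Handing in after one numeric check on the green sieve.

Run:
```python
from h import *
c=get_calibration('top');p,d=capture('top');print(np.round(rim(c,d,blob(p,'green',(330,220,370,255)))[:4],4))
sign_off();print(read_state()['time'])
```

```text
[ 0.446  -0.1328  0.0198  0.0455]
the job is handed in; nothing more can be done
the job is handed in; nothing more can be done
```

The stack is built on the shaker in the order asked: blue in the pan, then yellow, red and the violet lid. It was handed in at about 43 s, with the gripper open and clear above it.

**Seating:** In the wrist camera each piece came out at its expected height and under 1° from level:

| Piece | Measured top height | Expected |
|---|---|---|
| Blue rim | 101.7 mm | 102 mm |
| Yellow rim | 133.7 mm | 134 mm |
| Red rim | 165.8 mm | 166 mm |
| Lid disc top | 173.2 mm | 173 mm |

In the wrist camera the pieces' centres agree within about 1 mm. The contact force when pressing each piece home stayed under 15 N.

**What went wrong or disagreed:**
- **Missed first grasp:** the jaws closed on nothing above the blue sieve. The fingertips turned out to stand 14–27 mm behind the reported TCP instead of 17 mm ahead. I measured this with two cameras and lowered every later grasp accordingly.
- **Top and side cameras:** they agreed on heights within 1–2 mm. Their tilt readings, based on few pixels, scattered up to 2.7° on the stacked rims.
- **Green sieve:** my last numeric check did not confirm its position. The top camera gave (0.446, −0.133), against (0.452, −0.152) at the start, but the fitted circle was only 20 mm in radius instead of 30, so the view was probably partly blocked by the arm. The side picture showed it standing where it was.
- **Bottle, jar and dish:** the side picture showed them in place. The pixel comparison with the first picture found changes at the green sieve, bottle and jar. I put those down to the arm's shadow and the stack hiding the jar. The dish showed none.

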